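# Test the rewinder's trip and feed it the spools

### The arm

A 6-joint arm with a two-finger parallel gripper is mounted at the origin on the work surface. World frame = base frame: x ahead of the robot, y to its left, z up, the work surface at z = 0. Lengths are in m, angles in rad, forces in N, time in s.
With the tool pointing down it reaches from about 0.375 to 0.9 m from the base axis. Payload 3.1 kg.
Tool frame: the origin (TCP) lies at the very end of the fingers, on their centre line; the grasp point (between the pads) lies 19 mm behind it; z points along the fingers, y is the line along which they close (so a half turn about z gives the same grasp; the last joint's range is limited). The gripper opens to 85 mm and grips with 20 to 120 N. Pads are 22 mm wide; open, the fingers measure 114 mm over their backs; the gripper's body (76 mm by 85 mm) begins 54 mm behind the grasp point. The pads swing forward as they close: fully open they stand 13 mm farther back than shut.
Start: joints at [-1.325, 0.527, 1.433, -0, 1.181, -0.178], TCP at [0.258, -0.569, 0.231] pointing down, gripper open.
Joint ranges: [-3.08, 3.08], [-0.75, 2.2], [0.22, 2.44], [-1.43, 4.57], [0, 2.65], [-2.85, 2.85]. Speed limits (rad/s): [2.79, 2.79, 3.14, 3.14, 3.14, 3.14].

### API

Orientations are given as a unit quaternion [x, y, z, w].
In Python, from station import telemetry, snapshot, ticket gives the robot as it stands.
- The arm moves only by the tool move_arm, never from a script. Its argument "commands" is text: rows parted by semicolons, each of 7 numbers parted by spaces: the shift along the tool's x, y, z in mm, then the turn, a rotation vector about the tool's x, y, z in degrees, then the opening, from -1 (shut) to 1 (fully open). A call has exactly 5 rows; each row is the pose to reach, as a shift and turn from the pose commanded when the call began, along the tool's axes at that moment; what a row does not reach only later rows make up. A row lasts 1/8 s, in which the tool goes at most 62.5 mm and 10.7 degrees, less where a joint would pass 70% of its speed; a pose out of reach is approached as far as the arm can. A call with a gripper value outside its range is refused whole. The fingers move at their own pace and stop on an object; "grip_force" is the grip in N (left out, the last holds). Time passes only in rows, so rows that repeat a pose let the fingers close, or fill a call up. It gives the time, the measured TCP pose, the force, the opening and the grip force at its end, in the units of the state.
- telemetry.sense(): the state, without advancing time (a new reading comes with each control period).
- snapshot(name): name is "scene" or "top"; returns a dict with "image" (384x512x3 uint8, red, green, blue), "fx", "fy", "cx", "cy" (pixels), "pose" (4x4, takes a point from camera to world coordinates). Camera axes: x right, y down, z forward; pixel columns grow to the right and rows downward; lengths in m; the calibration is good to about 2 mm. A picture is of the moment at which its call begins. There is no depth.
- ticket.sign_off(): hands the job in; it is judged then, once.
The state is a dict: "t": time; "q": joint angles; "qd": joint speeds; "tau": joint torques, N m; "tcp_pos": TCP position; "tool_rot": TCP orientation; "force": force on the tool from outside, world axes, zero at the start; "ft_torque": the same for the moment, N m; "finger_gap": opening from 0.0 (shut) to 1.0 (fully open); "gripper_force": force on a finger pad.
Only numpy, scipy, OpenCV 4.12 (cv2) and the standard library are available. Lean on these libraries where they do the work, as an engineer would, in place of code of your own. Each camera call takes 0.05 s, during which the arm holds its last target. There are 200 camera calls.

### The job

First test the rewinder's trip: press the yellow button so that the red lever drops, then lift the lever fully up again. Then collect every wooden spool on the bench, two to four of them, in the blue tray, carry the loaded tray over and tip it out into the green hopper so that all of them lie inside it, and set the empty tray back upright on its green mat. Leave everything else on the bench where it is.

Things in the scene. Friction and masses are not known exactly. Their poses are not given: they have to be found in the camera images.
- test_button (a joint): yellow push button, 32 mm in diameter, on top of the trip unit: 0 = out, 0.006 m = fully pressed; sprung, about 5 N when fully down. Pressing it past about 4 mm makes the trip lever fall by itself
- test_button_top (a point): centre of the top face of the test button, pressed straight down; the red lever's plane is 95 mm to the side of it
- trip_lever (a joint): angle of the trip lever: 0 = fully up on its stop, leaning 0.15 rad past upright to the unit's +x side, where its weight keeps it; 1.35 rad = fully dropped to the unit's -x side (towards the robot). It swings freely; lifted past upright (below 0.15) and let go, it falls back to 0 by itself
- lever_knob (a point): centre of the red ball, 26 mm in diameter, at the end of the trip lever, 100 mm from the pivot, on a 10 mm steel rod. When dropped it is about 121 mm above the bench and 61 mm above the unit's top, and can be pinched from above with the fingers on its unit-y sides; when up about 184 mm above the bench
- lever_pivot (a point): hinge of the trip lever, 85 mm above the bench, on the unit at x +25, y -45 mm. The lever swings in the unit's x-z plane
- trip_unit: cream trip unit of the rewinder, a fixed box 110 (x) x 180 (y) x 60 mm tall; origin at the centre of its underside; the button stands at y +50, the lever at y -45 mm
- tray: loose blue scoop tray, 180 g. Origin under its floor, z up, x to its open mouth. Floor 4 mm thick, flat from x -68 to +42 mm, then a ramp rising 14 mm to the lip at x +75. Back wall at x -70 (45 mm high), side walls at y +-67 mm (36 mm high), all 4 mm thick; the mouth has only the ramp. A black handle slab rises from the back wall to 110 mm high, leaning 0.61 rad (35 degrees) back to -x
- tray_grip (a point): good grip point on the tray's handle, 55 mm along it, at x -101, z +85 mm of the tray, axes as the tray's. The slab is 14 mm thick, 40 mm wide (tray y): pinch its thickness with the tool tilted 0.61 rad, fingers pointing down and forward along the slab, or its width
- mat: green mat 270 (x) x 210 (y) x 3 mm fixed on the bench, the tray's home; origin at the centre of its underside. The tray starts on it, mouth towards the mat's +x
- hopper: dark green feed hopper of the rewinder, fixed, open on top: inside 220 (x) x 200 (y) mm, walls 8 mm, rim 110 mm above the bench; a splash plate up to 195 mm along its +y side leans outwards, and the cream machine body (200 mm tall, y +150 to +320 mm, spindles up to 310 mm) is behind that. Origin: centre of its underside, on the bench
- hopper_in (a point): centre of the hopper's inner floor, 20 mm above the bench, axes as the hopper's
- spool_red: wooden spool wound with red thread, a plain cylinder 48 mm in diameter and 64 mm tall, about 50 g, starting upright on the bench (it may be absent). Origin: centre of its underside; z along its axis, towards the top face
- spool_navy: wooden spool wound with navy thread, a plain cylinder 48 mm in diameter and 64 mm tall, about 50 g, starting upright on the bench (it may be absent). Origin: centre of its underside; z along its axis, towards the top face
- spool_ochre: wooden spool wound with ochre thread, a plain cylinder 48 mm in diameter and 64 mm tall, about 50 g, starting upright on the bench (it may be absent). Origin: centre of its underside; z along its axis, towards the top face
- spool_green: wooden spool wound with green thread, a plain cylinder 48 mm in diameter and 64 mm tall, about 50 g, starting upright on the bench (it may be absent). Origin: centre of its underside; z along its axis, towards the top face
- cone: bystander, to be left alone: tall cream cone of thread, 68 mm wide at its foot, 130 mm tall; origin under its centre
- oil: bystander, to be left alone: oil bottle, 48 mm in diameter, 120 mm tall; origin under its centre
- buttons: bystander, to be left alone: amber glass jar, 70 mm in diameter, 85 mm tall; origin under its centre
- shears: bystander, to be left alone: tailor's shears lying flat, about 205 mm long and 84 mm wide, black handles towards -x, origin at the pivot
- chalk: bystander, to be left alone: pale blue block of tailor's chalk, 60 x 40 x 14 mm; origin under its centre
- tin: bystander, to be left alone: round brass pin tin, 80 mm in diameter, 30 mm tall; origin under its centre
- tape_case: bystander, to be left alone: yellow tape-measure case, 60 x 60 x 25 mm; origin under its centre
Not all that is in view belongs to the job. Leave any purple look-alike of the spool_red alone.

How it is judged:
On the way, in this order (a step that is already met when the one before it is completed fails the run):
1. the test button is pressed (value of joint test_button above 0.0035 m).
2. the trip lever has dropped (value of joint trip_lever above 1.1 rad), for 0.1 s.
3. the trip lever is fully up again (value of joint trip_lever below 0.08 rad), for 0.2 s.
4. every spool is in the tray and the tray is lifted off the bench with them (x of spool_red in the frame of tray between -0.075 and 0.085 m and y of spool_red in the frame of tray between -0.07 and 0.07 m and z of spool_red in the frame of tray between -0.005 and 0.09 m and x of spool_navy in the frame of tray between -0.075 and 0.085 m and y of spool_navy in the frame of tray between -0.07 and 0.07 m and z of spool_navy in the frame of tray between -0.005 and 0.09 m and x of spool_ochre in the frame of tray between -0.075 and 0.085 m and y of spool_ochre in the frame of tray between -0.07 and 0.07 m and z of spool_ochre in the frame of tray between -0.005 and 0.09 m and x of spool_green in the frame of tray between -0.075 and 0.085 m and y of spool_green in the frame of tray between -0.07 and 0.07 m and z of spool_green in the frame of tray between -0.005 and 0.09 m and height (world z) of tray above 0.04 m), for 0.1 s.
5. the tray is tipped at the hopper, with a spool in the hopper (((x of spool_red in the frame of hopper_in between -0.112 and 0.112 m and y of spool_red in the frame of hopper_in between -0.102 and 0.102 m and z of spool_red in the frame of hopper_in between -0.01 and 0.085 m) or (x of spool_navy in the frame of hopper_in between -0.112 and 0.112 m and y of spool_navy in the frame of hopper_in between -0.102 and 0.102 m and z of spool_navy in the frame of hopper_in between -0.01 and 0.085 m) or (x of spool_ochre in the frame of hopper_in between -0.112 and 0.112 m and y of spool_ochre in the frame of hopper_in between -0.102 and 0.102 m and z of spool_ochre in the frame of hopper_in between -0.01 and 0.085 m) or (x of spool_green in the frame of hopper_in between -0.112 and 0.112 m and y of spool_green in the frame of hopper_in between -0.102 and 0.102 m and z of spool_green in the frame of hopper_in between -0.01 and 0.085 m)) and angle between tray's own z axis and vertical above 0.6 rad and horizontal distance between tray and hopper_in below 0.3 m).
At the end, for the whole second after the job is handed in: every spool lies inside the hopper below its rim and at rest; the trip lever is up (below 0.08 rad); the tray stands upright (within 0.1 rad) at rest on its mat, its origin within 60 mm (mat x) and 50 mm (mat y) of the mat's centre (x of spool_red in the frame of hopper_in between -0.112 and 0.112 m and y of spool_red in the frame of hopper_in between -0.102 and 0.102 m and z of spool_red in the frame of hopper_in between -0.01 and 0.085 m and x of spool_navy in the frame of hopper_in between -0.112 and 0.112 m and y of spool_navy in the frame of hopper_in between -0.102 and 0.102 m and z of spool_navy in the frame of hopper_in between -0.01 and 0.085 m and x of spool_ochre in the frame of hopper_in between -0.112 and 0.112 m and y of spool_ochre in the frame of hopper_in between -0.102 and 0.102 m and z of spool_ochre in the frame of hopper_in between -0.01 and 0.085 m and x of spool_green in the frame of hopper_in between -0.112 and 0.112 m and y of spool_green in the frame of hopper_in between -0.102 and 0.102 m and z of spool_green in the frame of hopper_in between -0.01 and 0.085 m and linear speed of each of spool_red, spool_navy, spool_ochre, spool_green below 0.03 m/s and value of joint trip_lever below 0.08 rad and angle between tray's own z axis and vertical below 0.1 rad and height (world z) of tray below 0.012 m and x of tray in the frame of mat between -0.06 and 0.06 m and y of tray in the frame of mat between -0.05 and 0.05 m and linear speed of tray below 0.02 m/s); the robot touches nothing.
It fails at once if a bystander is pushed more than 50 mm from its place (distance of any of cone, oil, buttons, shears, chalk, tin, tape_case from where it was at the start of the episode above 0.05 m).
Of spool_red, spool_navy, spool_ochre, spool_green only 2 to 4 are there at a start; the rules pass over those that are not, and their reading is None.
At some moment in a run one of spool_red, spool_navy, spool_ochre, spool_green may be knocked a few centimetres aside while the robot is not near it.
It also fails if it takes over 208 s, if anything falls off the work surface, if the arm or the gripper's body presses on something with over 40 N, if the wrist force passes 120 N, or if a joint passes its speed limit or range.

## Working session

There is one attempt and no reset: what is moved stays moved. The work goes in short steps, Python scripts to look and compute and a tool call to move; the robot and the scene stay as the last step left them, time stands still between calls to the robot, and variables do not carry over. Pictures are saved under pics/ and viewed, at most 14 in all, crops included, and the job is handed in when it is done.

Besides the shell and the picture viewer there is one more tool, called after "Call:" as name(argument=value, ...) on one line, values as JSON. move_arm: Moves the arm, as the interface text tells. Its arguments: {"type":"object","properties":{"commands":{"type":"string"},"grip_force":{"type":"number"}},"required":["commands"]}

```bash
mkdir -p pics
cat > h.py <<'E'
import numpy as np, cv2
from scipy.spatial.transform import Rotation as R
from station import telemetry, snapshot, ticket
def shot(name,f):
    s=snapshot(name); cv2.imwrite('pics/'+f+'.png',s['image'][:,:,::-1]); np.savez('pics/'+f+'.npz',**{k:np.array(v) for k,v in s.items()}); return s
def crop(f,x0,y0,x1,y1,k,out):
    im=cv2.imread('pics/'+f+'.png')[y0:y1,x0:x1]; cv2.imwrite('pics/'+out+'.png',cv2.resize(im,None,fx=k,fy=k,interpolation=cv2.INTER_CUBIC))
def px(f,u,v,z):
    s=np.load('pics/'+f+'.npz'); P=s['pose']; d=P[:3,:3]@np.array([(u-s['cx'])/s['fx'],(v-s['cy'])/s['fy'],1]); o=P[:3,3]
    return np.round(o+d*(z-o[2])/d[2],4)
def proj(f,p):
    s=np.load('pics/'+f+'.npz'); P=s['pose']; c=P[:3,:3].T@(np.array(p)-P[:3,3]); return np.round([s['fx']*c[0]/c[2]+s['cx'],s['fy']*c[1]/c[2]+s['cy']],1)
def go(pos,rot=None):
    "shift in mm / rotvec deg in tool axes to reach world pose"
    t=telemetry.sense(); T=R.from_quat(t['tool_rot']); d=T.inv().apply(np.array(pos)-t['tcp_pos'])*1000
    r=np.zeros(3) if rot is None else (T.inv()*rot).as_rotvec(degrees=True)
    print('shift',d.round(1),'turn',r.round(1))
E
python3 - <<'E'
from h import *
t=telemetry.sense(); print(t)
for n in('scene','top'):
    s=shot(n,n+'0'); print(s['pose'].round(3),s['fx'],s['cx'],s['cy'])
    im=cv2.imread(f'pics/{n}0.png'); cv2.imwrite(f'pics/{n}0b.png',cv2.resize(im,(800,600),interpolation=cv2.INTER_CUBIC))
E
```

```text
{'t': 0.0, 'q': array([-1.32450724e+00,  5.28425839e-01,  1.43393425e+00, -9.49645954e-06,
        1.18137147e+00, -1.78473732e-01]), 'qd': array([ 4.53768701e-04,  6.25937692e-05,  1.24357773e-04, -1.05662818e-03,
       -5.66853552e-04,  7.38555402e-04]), 'tau': array([-8.61847366e-04, -4.42357850e+01, -1.78023219e+01, -1.71312677e-04,
        8.48462863e-03, -5.35637071e-06]), 'tcp_pos': array([ 0.25742547, -0.5687291 ,  0.23034822]), 'tool_rot': array([ 9.77530774e-01,  2.10790043e-01, -4.06438374e-05, -1.06868521e-03]), 'force': array([ 0.86731738, -0.35988323, -0.96689031]), 'ft_torque': array([-0.02224934,  0.02334408, -0.0444245 ]), 'gripper_force': 0.0, 'finger_gap': 1.0055688252258888}
[[ 0.707  0.553 -0.441  1.084]
 [ 0.707 -0.554  0.439 -0.576]
 [-0.002 -0.622 -0.783  1.086]
 [ 0.     0.     0.     1.   ]] 362.3973583091941 256.64071353348083 189.03302999254026
[[ 0.021 -0.997  0.079  0.449]
 [-1.    -0.022 -0.002 -0.073]
 [ 0.004 -0.078 -0.997  1.437]
 [ 0.     0.     0.     1.   ]] 398.1890705121488 251.159245037579 202.13376502952246
```

View pics/scene0b.png

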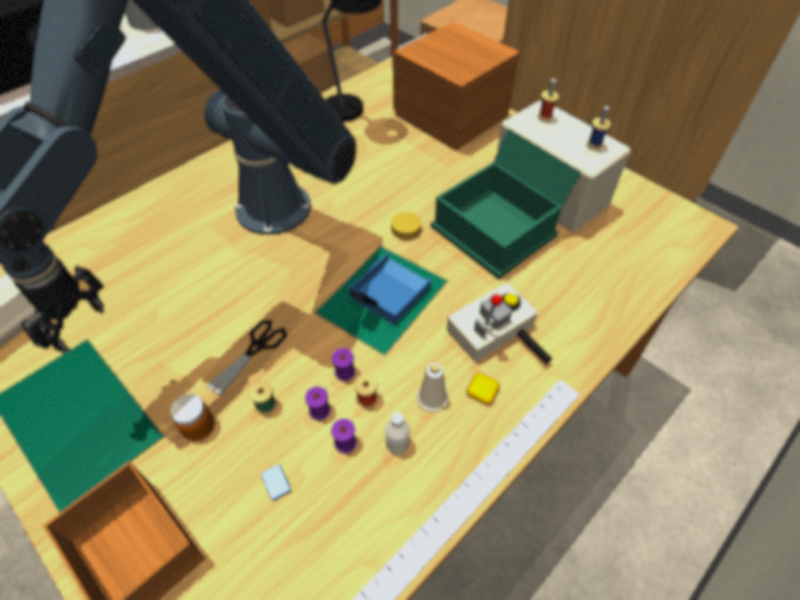

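View pics/top0b.png

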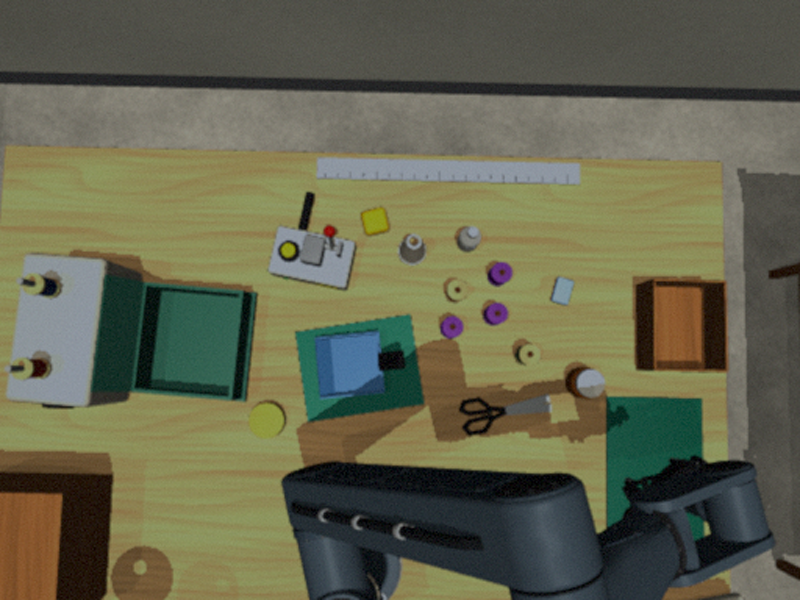

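Run:
```python
from h import *
crop('top0',260,135,400,240,5.7,'c1')
crop('scene0',200,150,370,300,4,'c2')
crop('top0',165,120,275,275,3.8,'c3')
```

```text
(no output)
```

View pics/c1.png

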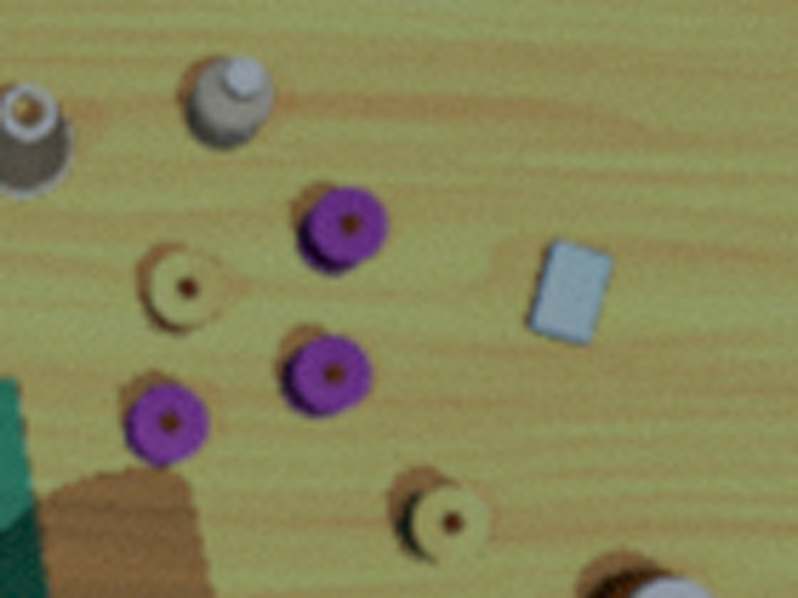

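View pics/c2.png

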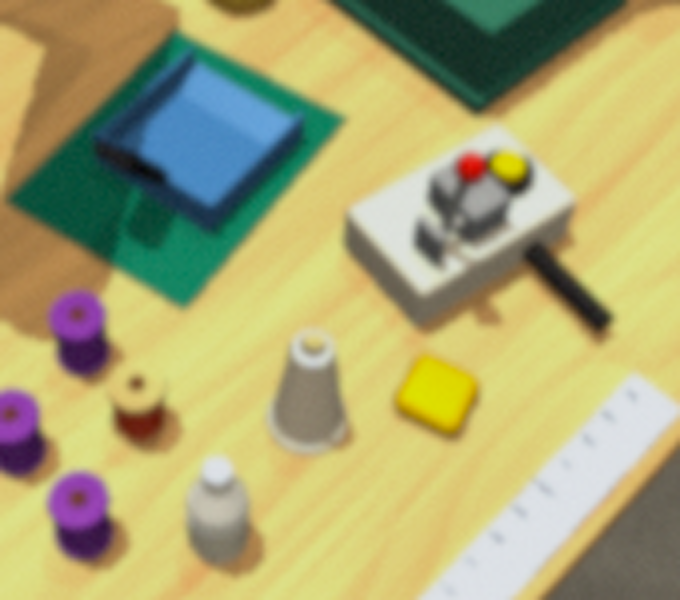

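View pics/c3.png

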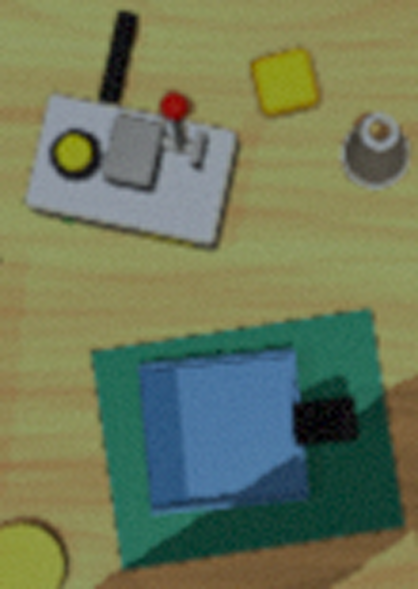

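Run:
```python
from h import *
def c(u,v,k,x0,y0,z): return px('top0',(u+.5)/k-.5+x0,(v+.5)/k-.5+y0,z)
for n,u,v in(('red',188,288),('green',452,522),('pA',348,224),('pB',333,373),('pC',170,423)): print(n,c(u,v,5.7,260,135,.064))
for n,u,v,z in(('u',52,95,.06),('u',240,130,.06),('u',216,248,.06),('u',25,205,.06),('btn',75,153,.075),('knob',174,105,.184),('m',92,350,.003),('m',372,310,.003),('m',404,525,.003),('m',122,570,.003),
 ('h',325,420,.105),('trLipA',141,364,.018),('trLipB',152,508,.018),('bwA',295,346,.045),('bwB',308,498,.045),('tape',285,82,.025)): print(n,c(u,v,3.8,165,120,z))
for u,v in((140,282),(257,290),(248,402),(132,392)): print('hop',c(u,v,1.5625,0,0,.11))
for n,u,v,z in(('jar',586,380,.085),('oil',469,237,.1),('cone',412,242,.13),('chalk',562,291,.014),('shears tip',550,403,.01),('sh',460,405,.01)): print(n,c(u,v,1.5625,0,0,z))
# scene check
s=1.5625
for n,u,v in(('red',136,384),('tape',437,388)): print(n,px('scene0',200+(u+.5)/4-.5,150+(v+.5)/4-.5,.064 if n=='red' else .025))
print('knob',px('scene0',200+471.5/4-.5,150+166.5/4-.5,.184),'green',px('scene0',263/s,391/s,.064),'btn',px('scene0',200+510/4-.5,150+162/4-.5,.09),'btn',px('scene0',200+510/4-.5,150+162/4-.5,.075))
```

```text
red [ 0.6199 -0.2188  0.064 ]
green [ 0.481  -0.3803  0.064 ]
pA [ 0.6614 -0.316   0.064 ]
pB [ 0.5698 -0.3076  0.064 ]
pC [ 0.5372 -0.2089  0.064 ]
u [0.7545 0.1835 0.06  ]
u [0.7257 0.0092 0.06  ]
u [0.6157 0.0283 0.06  ]
u [0.6516 0.2046 0.06  ]
btn [0.6981 0.1579 0.075 ]
knob [0.7208 0.0577 0.184 ]
m [0.5227 0.1474 0.003 ]
m [ 0.5665 -0.1174  0.003 ]
m [ 0.3643 -0.1514  0.003 ]
m [0.3168 0.1124 0.003 ]
h [ 0.4604 -0.0748  0.105 ]
trLipA [0.5098 0.0988 0.018 ]
trLipB [0.3759 0.0844 0.018 ]
bwA [ 0.5283 -0.0458  0.045 ]
bwB [ 0.3894 -0.0609  0.045 ]
tape [ 0.7797 -0.0301  0.025 ]
hop [0.6155 0.4676 0.11  ]
hop [0.6037 0.2162 0.11  ]
hop [0.365 0.226 0.11 ]
hop [0.3808 0.4721 0.11  ]
jar [ 0.4262 -0.4977  0.085 ]
oil [ 0.7312 -0.2387  0.1   ]
cone [ 0.7114 -0.1137  0.13  ]
chalk [ 0.6279 -0.4652  0.014 ]
shears tip [ 0.371  -0.4389  0.01  ]
sh [ 0.3621 -0.2339  0.01  ]
red [ 0.6207 -0.2191  0.064 ]
tape [ 0.7825 -0.0317  0.025 ]
knob [0.7187 0.059  0.184 ] green [ 0.4861 -0.377   0.064 ] btn [0.7012 0.1529 0.09  ] btn [0.6955 0.1639 0.075 ]
```

```bash
cat >> h.py <<'E'
def down(yaw):  # tool pointing down, tool x axis at world yaw (rad)
    x=np.array([np.cos(yaw),np.sin(yaw),0]); z=np.array([0,0,-1.]); return R.from_matrix(np.array([x,np.cross(z,x),z]).T)
E
python3 -c "
from h import *
go((.697,.157,.26),down(-.185))"
```

```text
shift [ 699.6 -480.2  -28.4] turn [-0.1  0.  34.9]
```

Call:
move_arm(commands="50 -34 -28 0 0 0 -1; 100 -68 -28 0 0 0 -1; 150 -103 -28 0 0 0 -1; 200 -137 -28 0 0 0 -1; 250 -171 -28 0 0 0 -1", grip_force=40)

```text
t: 0.72
tcp_pos: [0.4155, -0.3087, 0.2591]
tool_rot: [0.978, 0.211, 0.0, -0.0]
force: [1.0, -0.2, 0.2]
finger_gap: 0.002
gripper_force: 0.0
```

Call:
move_arm(commands="50 -34 0 0 0 0 -1; 100 -68 0 0 0 0 -1; 150 -103 0 0 0 0 -1; 200 -137 0 0 0 0 -1; 250 -171 0 0 0 0 -1")

```text
t: 1.35
tcp_pos: [0.5728, -0.0499, 0.259]
tool_rot: [0.978, 0.211, -0.0, -0.0]
force: [0.2, -0.7, 0.3]
finger_gap: 0.0
gripper_force: 0.0
```

```bash
python3 -c "
from h import *
print(telemetry.sense()['tcp_pos'])
go((.697,.157,.26),down(-.185))"
```

```text
[ 0.57280237 -0.04986665  0.25900738]
shift [ 198.4 -137.3   -1.1] turn [-0.   0.  34.9]
```

Call:
move_arm(commands="45 -31 -1 0 0 8 -1; 90 -62 -1 0 0 16 -1; 135 -93 -1 0 0 24 -1; 180 -124 -1 0 0 32 -1; 198 -137 -1 0 0 35 -1")

```text
t: 1.98
tcp_pos: [0.6968, 0.1579, 0.2592]
tool_rot: [0.996, -0.093, -0.0, -0.0]
force: [-0.7, -0.3, 0.4]
finger_gap: -0.001
gripper_force: 0.0
```

Call:
move_arm(commands="0 0 60 0 0 0 -1; 0 0 120 0 0 0 -1; 0 0 150 0 0 0 -1; 0 0 163 0 0 0 -1; 0 0 168 0 0 0 -1")

```text
t: 2.6
tcp_pos: [0.6964, 0.1546, 0.092]
tool_rot: [0.996, -0.093, -0.0, 0.0]
force: [0.3, -0.6, 1.1]
finger_gap: 0.003
gripper_force: 0.0
```

```bash
python3 -c "
from h import *
t=telemetry.sense();print(t['tcp_pos'],t['force'],t['q'].round(2))
go((.697,.157,.08),down(-.185))
shot('scene','s1');crop('s1',270,140,400,240,6,'s1c')"
```

```text
[0.69636489 0.15462899 0.09201115] [ 0.29376237 -0.59539653  1.10833636] [ 0.06  0.8   1.29 -0.    1.05  1.82]
shift [ 0.2 -2.4 12. ] turn [ 0.   0.  -0.1]
```

View pics/s1c.png

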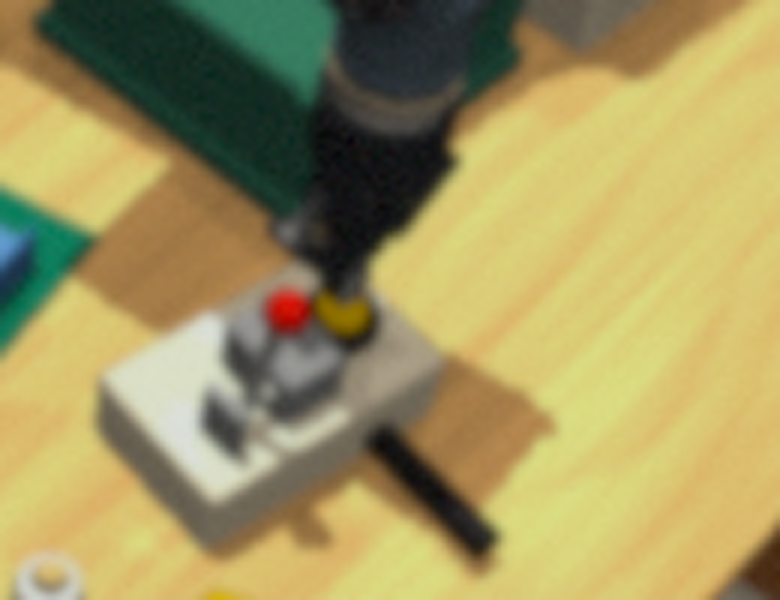

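The picture shows the closed fingers right over the yellow button (345,305 in the crop), lever still up.

Call:
move_arm(commands="0 -2 4 0 0 0 -1; 0 -2 8 0 0 0 -1; 0 -2 11 0 0 0 -1; 0 -2 13 0 0 0 -1; 0 -2 14 0 0 0 -1")

```text
t: 3.28
tcp_pos: [0.6969, 0.1567, 0.079]
tool_rot: [0.996, -0.093, 0.0, -0.0]
force: [-1.2, -0.4, 3.3]
finger_gap: 0.004
gripper_force: 2.1
```

Contact has begun (3 N). Press a few mm more.

Call:
move_arm(commands="0 0 1 0 0 0 -1; 0 0 2 0 0 0 -1; 0 0 3 0 0 0 -1; 0 0 4 0 0 0 -1; 0 0 4 0 0 0 -1")

```text
t: 3.9
tcp_pos: [0.6969, 0.1567, 0.076]
tool_rot: [0.996, -0.093, 0.001, -0.0]
force: [-2.2, 0.4, 10.8]
finger_gap: -0.002
gripper_force: 5.2
```

```bash
python3 -c "
from h import *
shot('scene','s2');crop('s2',270,140,400,240,6,'s2c');t=telemetry.sense();print(t['tcp_pos'],t['force'])"
```

```text
[0.69689656 0.15675953 0.07607588] [-3.67430759  0.25891171 10.95427133]
```

View pics/s2c.png

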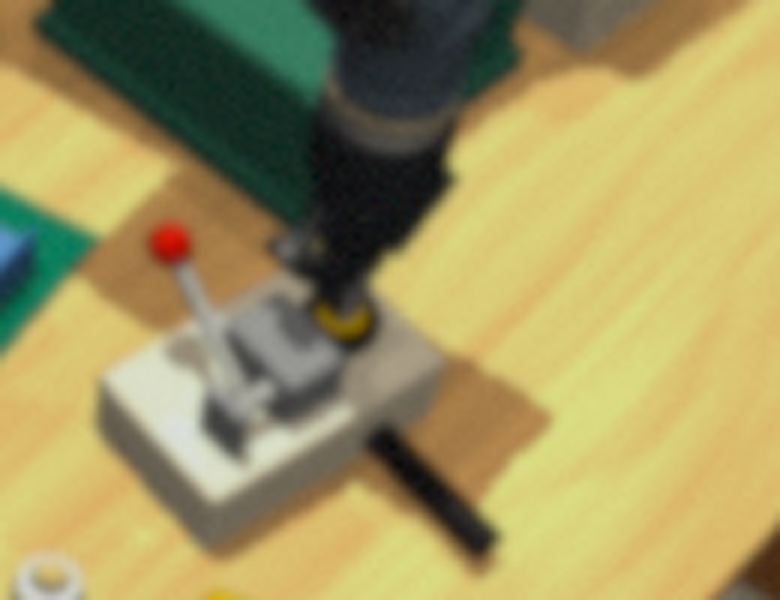

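Button is down and the lever has dropped, with its red ball at (171,243) in the crop. Retract, then go over the ball.

Call:
move_arm(commands="0 0 -30 0 0 0 -1; 0 0 -80 0 0 0 -1; 0 0 -120 0 0 0 0; 0 0 -135 0 0 0 0; 0 0 -135 0 0 0 0.2")

```text
t: 4.58
tcp_pos: [0.6966, 0.1566, 0.2092]
tool_rot: [0.996, -0.093, 0.0, 0.0]
force: [-0.7, -0.1, 0.3]
finger_gap: 0.598
gripper_force: 0.0
```

```bash
python3 -c "
from h import *
shot('top','t2')
k=px('s2',270+171.5/6-.5,140+243.5/6-.5,.121);print(k)
im=cv2.imread('pics/t2.png')[100:220,150:300].astype(int);m=(im[:,:,2]>110)&(im[:,:,1]<60)&(im[:,:,0]<60)
v,u=np.nonzero(m);print(len(u));
if len(u): print(px('t2',150+u.mean(),100+v.mean(),.121))
t=telemetry.sense();print(t['tcp_pos'],t['finger_gap'],t['q'].round(2))
go((.613,.077,.2),down(-.185))"
```

```text
[0.615  0.0942 0.121 ]
31
[0.6134 0.0794 0.121 ]
[0.69565477 0.15648663 0.20768161] 0.5975170102450654 [ 0.06  0.67  1.21 -0.    1.26  1.82]
shift [-66.5  93.4   7.9] turn [ 0.   0.1 -0.1]
```

Call:
move_arm(commands="-35 46 0 0 0 0 0.2; -66 91 0 0 0 0 0.2; -66 91 50 0 0 0 0.2; -66 91 90 0 0 0 0.2; -66 91 106 0 0 0 0.2")

```text
t: 5.25
tcp_pos: [0.6114, 0.0793, 0.0987]
tool_rot: [0.996, -0.093, -0.005, 0.0]
force: [-0.1, 0.4, 0.1]
finger_gap: 0.601
gripper_force: 0.0
```

Call:
move_arm(commands="0 0 0 0 0 0 -0.3; 0 0 0 0 0 0 -1; 0 0 0 0 0 0 -1; 0 0 0 0 0 0 -1; 0 0 0 0 0 0 -1", grip_force=25)

```text
t: 5.88
tcp_pos: [0.6147, 0.0773, 0.1047]
tool_rot: [0.996, -0.092, 0.0, 0.002]
force: [-2.3, -6.5, 0.1]
finger_gap: 0.287
gripper_force: 24.5
```

Call:
move_arm(commands="4 1 -9 0 0 0 -1; 9 1 -18 0 0 0 -1; 21.5 1 -33.5 0 0 0 -1; 36.7 1 -46.3 0 0 0 -1; 54.3 1 -55.9 0 0 0 -1")

```text
t: 6.5
tcp_pos: [0.6687, 0.0671, 0.161]
tool_rot: [0.996, -0.093, 0.001, 0.001]
force: [1.2, -5.2, -6.0]
finger_gap: 0.278
gripper_force: 24.8
```

```bash
python3 -c "
from h import *
t=telemetry.sense();print(t['tcp_pos'],t['finger_gap'],t['force'])
d=np.array([.983,-.184]);e=np.array([.184,.983]);p=t['tcp_pos'][:2]-np.array([.7045,.060]);print(p@d,p@e,t['tcp_pos'][2]+.019-.085)"
```

```text
[0.66869215 0.06708437 0.16100954] 0.2777863448063146 [ 1.20746925 -5.24943216 -6.04147681]
-0.036502640082950594 0.00037529426633887335 0.09500954390371348
```

Call:
move_arm(commands="10 1 -3.5 0 0 0 -1; 19 1 -5.9 0 0 0 -1; 38.9 1 -7.5 0 0 0 -1; 48.5 1 -7 0 0 0 -1; 52.5 1 -6.5 0 0 0 -1")

```text
t: 7.12
tcp_pos: [0.7204, 0.0574, 0.1665]
tool_rot: [0.996, -0.093, 0.001, 0.0]
force: [-1.8, -4.4, 4.9]
finger_gap: 0.282
gripper_force: 25.9
```

Call:
move_arm(commands="0 0 0 0 0 0 -1; 0 0 0 0 0 0 0; 0 0 0 0 0 0 0.4; 0 0 -30 0 0 0 0.4; 0 0 -70 0 0 0 0.4")

```text
t: 7.75
tcp_pos: [0.7181, 0.0588, 0.2341]
tool_rot: [0.996, -0.093, -0.002, -0.001]
force: [0.3, -0.4, -0.0]
finger_gap: 0.701
gripper_force: 0.0
```

```bash
python3 -c "
from h import *
shot('scene','s3');
im=cv2.imread('pics/s3.png').astype(int);m=(im[:,:,2]>130)&(im[:,:,1]<60)&(im[:,:,0]<60)
n,l,st,c=cv2.connectedComponentsWithStats(m.astype(np.uint8));print([(st[i][4],c[i].round(1)) for i in range(1,n) if st[i][4]>8])
print(proj('s3',(.7194,.0572,.184)));t=telemetry.sense();print(t['tcp_pos'],t['finger_gap'],t['force'])
go((.66,-.14,.26),down(0))"
```

```text
[(np.int32(19), array([317.1, 191.2]))]
[317.2 191.6]
[0.72190368 0.05866951 0.24219894] 0.6979944208729525 [ 1.72443213 -0.43329264  3.08365974]
shift [-24.1 206.6 -18.5] turn [ -0.1  -0.5 -10.6]
```

```bash
cat >> h.py <<'E'
def spot(f,p,z=.064,w=14,ref='top0'):
    "match the patch around p in ref within picture f, give world point"
    u,v=proj(ref,(p[0],p[1],z)).round().astype(int); a=cv2.imread(f'pics/{ref}.png')[v-9:v+10,u-9:u+10]; b=cv2.imread(f'pics/{f}.png')
    v0,u0=v-9-w,u-9-w; m=cv2.matchTemplate(b[v0:v+10+w,u0:u+10+w],a,cv2.TM_CCOEFF_NORMED); _,s,_,l=cv2.minMaxLoc(m)
    print(p,'score',round(s,2),'shift px',l[0]-w,l[1]-w,'->',px(f,u+l[0]-w,v+l[1]-w,z))
E
python3 -c "
from h import *
shot('top','t3')
spot('t3',(.620,-.219));spot('t3',(.482,-.379));spot('t3',(.537,-.209));spot('t3',(.570,-.308));spot('t3',(.661,-.316))
go((.62,-.219,.20),down(0))"
```

```text
(0.62, -0.219) score 0.99 shift px 0 0 -> [ 0.6203 -0.2203  0.064 ]
(0.482, -0.379) score 0.99 shift px 0 0 -> [ 0.4815 -0.3773  0.064 ]
(0.537, -0.209) score 0.96 shift px 0 0 -> [ 0.5365 -0.2075  0.064 ]
(0.57, -0.308) score 0.99 shift px 0 0 -> [ 0.5699 -0.3076  0.064 ]
(0.661, -0.316) score 1.0 shift px 0 0 -> [ 0.661  -0.3173  0.064 ]
shift [-49.8 291.8  39.8] turn [ -0.1  -0.6 -10.6]
```

Call:
move_arm(commands="-8 55 -10 0 0 0 0.6; -18 112 -10 0 0 -3 0.6; -30 168 -10 0 0 -6 0.6; -40 224 -10 0 0 -9 0.6; -45 265 0 0 0 -10.6 0.6")

```text
t: 8.48
tcp_pos: [0.6254, -0.196, 0.2355]
tool_rot: [1.0, -0.001, 0.0, -0.0]
force: [0.5, 0.2, -0.5]
finger_gap: 0.797
gripper_force: 0.0
```

```bash
python3 -c "
from h import *
print(telemetry.sense()['finger_gap'])
cv2.imwrite('pics/t3b.png',cv2.resize(cv2.imread('pics/t3.png'),(800,600)))
go((.62,-.2195,.10),down(0));go((.62,-.2195,.026),down(0))"
```

```text
0.797205796046651
shift [ -5.5  23.6 135.5] turn [-0.  -0.1 -0.1]
shift [ -5.6  23.6 209.5] turn [-0.  -0.1 -0.1]
```

View pics/t3b.png

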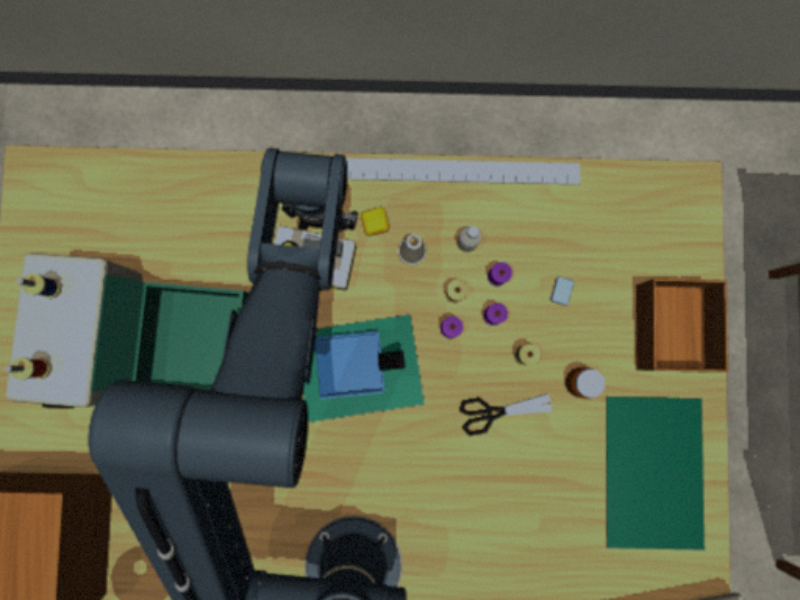

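Only two wooden spools: red (456,290) and green (528,354); the other three are purple look-alikes. The region under the arm at the start is empty.

Call:
move_arm(commands="-6 24 40 0 0 0 0.6; -6 24 90 0 0 0 0.6; -6 24 140 0 0 0 0.6; -6 24 180 0 0 0 0.6; -6 24 209 0 0 0 0.6")

```text
t: 9.1
tcp_pos: [0.6187, -0.2169, 0.0235]
tool_rot: [1.0, -0.001, -0.002, -0.001]
force: [0.2, -0.4, -0.4]
finger_gap: 0.799
gripper_force: 0.0
```

Call:
move_arm(commands="0 0 0 0 0 0 0.2; 0 0 0 0 0 0 -0.5; 0 0 0 0 0 0 -1; 0 0 0 0 0 0 -1; 0 0 -10 0 0 0 -1", grip_force=40)

```text
t: 9.72
tcp_pos: [0.6198, -0.2182, 0.0371]
tool_rot: [1.0, -0.001, -0.0, -0.0]
force: [0.3, -0.1, 0.1]
finger_gap: 0.553
gripper_force: 41.1
```

Call:
move_arm(commands="0 0 -30 0 0 0 -1; 0 0 -70 0 0 0 -1; 0 0 -120 0 0 0 -1; 0 0 -160 0 0 0 -1; 0 0 -160 0 0 0 -1")

```text
t: 10.35
tcp_pos: [0.6226, -0.2197, 0.2023]
tool_rot: [1.0, -0.0, 0.005, 0.003]
force: [0.6, -0.1, -0.2]
finger_gap: 0.554
gripper_force: 41.3
```

```bash
cat >> h.py <<'E'
TR=(np.array([.451,.0176,0]),R.from_euler('z',96.2,degrees=True))
def tray(p): return TR[0]+TR[1].apply(np.array(p))
E
python3 -c "
from h import *
t=telemetry.sense();print(t['tcp_pos'],t['finger_gap'],t['gripper_force'])
p=tray((-.008,-.034,.2));print(p,tray((-.008,.034,.2)))
go(p,down(np.radians(6.2)))"
```

```text
[ 0.62264753 -0.21967034  0.202338  ] 0.5541963883937822 41.26993417739868
[0.48566513 0.01331877 0.2       ] [0.41806286 0.00597481 0.2       ]
shift [-1.372e+02 -2.329e+02 -1.000e-01] turn [ 0.3 -0.5 -6.3]
```

Call:
move_arm(commands="-20 -34 0 0 0 0 -1; -49 -83 0 0 0 -2 -1; -79 -135 0 0 0 -4 -1; -109 -187 0 0 0 -6 -1; -137 -233 0 0 0 -6 -1")

```text
t: 10.98
tcp_pos: [0.4812, 0.0165, 0.1962]
tool_rot: [0.999, 0.052, -0.001, -0.0]
force: [-0.3, 0.8, -0.8]
finger_gap: 0.55
gripper_force: 41.3
```

Call:
move_arm(commands="0 0 20 0 0 0 -1; 0 0 60 0 0 0 -1; 0 0 110 0 0 0 -1; 0 0 140 0 0 0 -1; 0 0 150 0 0 0 -1")

```text
t: 11.6
tcp_pos: [0.4817, 0.015, 0.0449]
tool_rot: [0.999, 0.052, -0.002, -0.001]
force: [0.6, 0.1, 0.1]
finger_gap: 0.551
gripper_force: 41.4
```

```bash
python3 -c "
from h import *
t=telemetry.sense();print(t['tcp_pos'],t['finger_gap'],t['force'])
go(tray((-.008,-.034,.036)),down(np.radians(6.2)))"
```

```text
[0.48167409 0.01504724 0.04485963] 0.5509203028263986 [0.5572139  0.09747742 0.0655461 ]
shift [3.8 2.1 8.8] turn [-0.1  0.3 -0.3]
```

Call:
move_arm(commands="3 0 5 0 0 0 -1; 3 0 8 0 0 0 -1; 3 0 8 0 0 0 0; 3 0 8 0 0 0 0.6; 3 0 8 0 0 0 0.6")

```text
t: 12.22
tcp_pos: [0.4867, 0.015, 0.0392]
tool_rot: [0.999, 0.052, 0.001, 0.0]
force: [0.0, -0.6, 0.0]
finger_gap: 0.798
gripper_force: 0.0
```

Call:
move_arm(commands="3 0 -10 0 0 0 0.6; 3 0 -50 0 0 0 0.6; 3 0 -100 0 0 0 0.6; 3 0 -150 0 0 0 0.6; 3 0 -170 0 0 0 0.6")

```text
t: 12.85
tcp_pos: [0.4909, 0.0152, 0.2126]
tool_rot: [0.999, 0.052, 0.003, 0.001]
force: [0.7, 0.8, -0.1]
finger_gap: 0.799
gripper_force: 0.0
```

```bash
python3 -c "
from h import *
shot('top','t4'); spot('t4',(.482,-.379))
t=telemetry.sense();print(t['tcp_pos'],t['finger_gap'],t['force'])
go((.4815,-.3785,.2),down(np.radians(6)))"
```

```text
(0.482, -0.379) score 0.99 shift px 0 0 -> [ 0.4815 -0.3773  0.064 ]
[0.49182084 0.01508362 0.21390409] 0.8022062584953904 [-0.02797569 -0.0028512   1.88301952]
shift [-51.2 390.3  14.5] turn [ 0.2 -0.5 -0. ]
```

Call:
move_arm(commands="-8 50 0 0 0 0 0.6; -16 110 0 0 0 0 0.6; -24 170 0 0 0 0 0.6; -32 230 0 0 0 0 0.6; -40 290 0 0 0 0 0.6")

```text
t: 13.52
tcp_pos: [0.4791, -0.2789, 0.2085]
tool_rot: [0.999, 0.052, -0.0, -0.0]
force: [0.7, 0.1, -0.5]
finger_gap: 0.799
gripper_force: 0.0
```

Call:
move_arm(commands="-6 50 0 0 0 0 0.6; -10 92 10 0 0 0 0.6; -10 100 30 0 0 0 0.6; -10 100 50 0 0 0 0.6; -10 100 70 0 0 0 0.6")

```text
t: 14.15
tcp_pos: [0.4793, -0.3761, 0.137]
tool_rot: [0.999, 0.052, -0.001, -0.001]
force: [0.5, 0.2, 0.3]
finger_gap: 0.802
gripper_force: 0.0
```

```bash
python3 -c "
from h import *
t=telemetry.sense();print(t['tcp_pos'],t['finger_gap'])
go((.483,-.3785,.026),down(np.radians(6)))"
```

```text
[ 0.47930994 -0.37606492  0.13695466] 0.8015499886602708
shift [  3.6   3.1 110.9] turn [-0.2  0.1 -0. ]
```

Call:
move_arm(commands="3 2 25 0 0 0 0.6; 3 2 60 0 0 0 0.6; 3 2 90 0 0 0 0.6; 3 2 106 0 0 0 0.6; 3 2 111 0 0 0 0.6")

```text
t: 14.78
tcp_pos: [0.4827, -0.3781, 0.0265]
tool_rot: [0.999, 0.052, -0.001, -0.001]
force: [-0.2, 0.2, 0.1]
finger_gap: 0.805
gripper_force: 0.0
```

Call:
move_arm(commands="0 0 0 0 0 0 0.2; 0 0 0 0 0 0 -0.5; 0 0 0 0 0 0 -1; 0 0 0 0 0 0 -1; 0 0 -10 0 0 0 -1")

```text
t: 15.4
tcp_pos: [0.4827, -0.379, 0.0376]
tool_rot: [0.999, 0.052, -0.0, -0.001]
force: [0.2, 0.5, -0.3]
finger_gap: 0.554
gripper_force: 41.1
```

Call:
move_arm(commands="0 0 -30 0 0 0 -1; 0 0 -70 0 0 0 -1; 0 0 -120 0 0 0 -1; 0 0 -170 0 0 0 -1; 0 0 -175 0 0 0 -1")

```text
t: 16.02
tcp_pos: [0.485, -0.3813, 0.2178]
tool_rot: [0.999, 0.052, 0.003, 0.004]
force: [0.2, -0.2, -1.0]
finger_gap: 0.554
gripper_force: 41.2
```

```bash
python3 -c "
from h import *
t=telemetry.sense();print(t['tcp_pos'],t['finger_gap'],t['gripper_force'])
go(tray((-.008,.034,.2)),down(np.radians(6.2)))"
```

```text
[ 0.48495866 -0.38130913  0.21782237] 0.5538671874213397 41.22173309326172
shift [ -26.5 -392.3   14.5] turn [ 0.5 -0.3 -0.3]
```

Call:
move_arm(commands="-4 -45 0 0 0 0 -1; -8 -103 0 0 0 0 -1; -12 -161 0 0 0 0 -1; -16 -219 0 0 0 0 -1; -19 -277 0 0 0 0 -1")

```text
t: 16.65
tcp_pos: [0.4342, -0.1037, 0.212]
tool_rot: [0.999, 0.051, -0.001, -0.001]
force: [0.8, 0.8, -1.1]
finger_gap: 0.549
gripper_force: 41.3
```

Call:
move_arm(commands="-2 -50 0 0 0 0 -1; -5 -90 0 0 0 0 -1; -7 -114 20 0 0 0 -1; -7 -115 60 0 0 0 -1; -7 -115 90 0 0 0 -1")

```text
t: 17.27
tcp_pos: [0.4155, 0.0087, 0.1213]
tool_rot: [0.999, 0.052, -0.001, -0.0]
force: [0.2, 0.0, -0.3]
finger_gap: 0.548
gripper_force: 41.3
```

```bash
python3 -c "
from h import *
t=telemetry.sense();print(t['tcp_pos'],t['finger_gap'],t['gripper_force'])
go(tray((-.008,.034,.037)),down(np.radians(6.2)))"
```

```text
[0.41550764 0.00866429 0.1213088 ] 0.5476972680903981 41.33971452713013
shift [ 2.4  3.  84.3] turn [-0.   0.1 -0.2]
```

Call:
move_arm(commands="2 1 30 0 0 0 -1; 2 1 60 0 0 0 -1; 2 1 76 0 0 0 -1; 2 1 83 0 0 0 -1; 2 1 84 0 0 0 -1")

```text
t: 17.9
tcp_pos: [0.4184, 0.0071, 0.0384]
tool_rot: [0.999, 0.052, -0.001, -0.0]
force: [-0.2, 0.4, -0.3]
finger_gap: 0.55
gripper_force: 41.3
```

Call:
move_arm(commands="0 0 0 0 0 0 -1; 0 0 0 0 0 0 0; 0 0 0 0 0 0 0.6; 0 0 0 0 0 0 0.6; 0 0 -10 0 0 0 0.6")

```text
t: 18.52
tcp_pos: [0.4184, 0.0071, 0.0488]
tool_rot: [0.999, 0.052, -0.001, -0.0]
force: [-0.6, -0.4, -0.1]
finger_gap: 0.801
gripper_force: 0.0
```

Call:
move_arm(commands="0 10 -50 0 0 0 0.2; 0 40 -100 0 0 0 0; 0 100 -150 0 0 0 0; 0 150 -170 0 0 0 0; 0 200 -180 0 0 0 0")

```text
t: 19.15
tcp_pos: [0.44, -0.1937, 0.2316]
tool_rot: [0.999, 0.052, 0.002, 0.001]
force: [-0.3, -0.0, -0.2]
finger_gap: 0.501
gripper_force: 0.0
```

```bash
python3 -c "
from h import *
t=telemetry.sense();print(t['tcp_pos'],t['finger_gap'],t['q'].round(2))
shot('top','t5');shot('scene','s5')
crop('t5',180,190,290,280,5,'t5c');crop('s5',200,150,290,230,5,'s5c')
a=cv2.imread('pics/t5c.png');b=cv2.imread('pics/s5c.png');H=max(len(a),len(b));f=lambda i:cv2.copyMakeBorder(i,0,H-len(i),0,0,0);o=np.hstack([f(a),f(b)]);print(o.shape);cv2.imwrite('pics/c5.png',cv2.resize(o,None,fx=.8,fy=.8))
print(a.shape)
u=tray((-.101,0,.085));print(u)"
```

```text
[ 0.43998866 -0.19374592  0.23156952] 0.5005991863497772 [-0.65  0.33  1.79  0.    1.02  0.82]
(450, 1000, 3)
(450, 550, 3)
[ 0.46190793 -0.08280925  0.085     ]
```

View pics/c5.png

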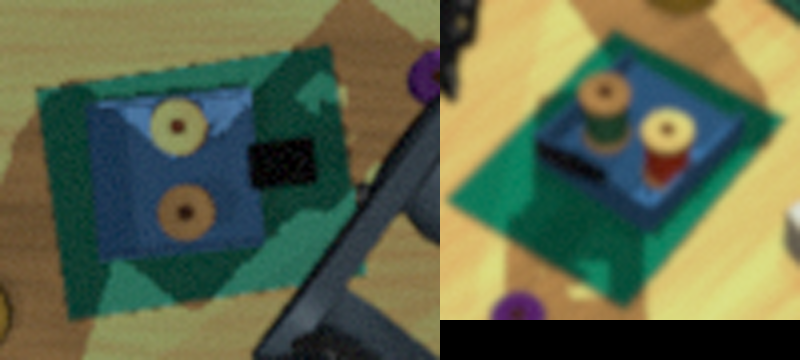

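```bash
cat >> h.py <<'E'
def pitch(th,yaw=96.2): # tool orientation holding the tray pitched nose-down th, tray yaw in deg
    b=R.from_euler('z',yaw,degrees=True)*R.from_euler('y',th); s,c=np.sin(.61),np.cos(.61)
    return b*R.from_matrix(np.array([[0,-1,0],[-c,0,-s],[s,0,-c]]).T)
E
python3 -c "
from h import *
c=lambda u,v,z:px('t5',(u+.5)/5-.5+180,(v+.5)/5-.5+190,z)
i=TR[1].inv()
for u,v,z in((395,205,.113),(312,205,.05),(200,160,.075),(230,265,.075)): p=c(u*1.0,v,z) if z!=.075 else None; 
for n,u,v,z in(('top',316,164,.113),('base',250,164,.05),('red',179,127,.071),('grn',186,213,.071),('topA',312,138,.113),('topB',316,187,.113)):
    p=c(u/.8,v/.8,z);print(n,p,i.apply(p-TR[0]).round(4))
go(tray((-.1417,0,.149)),pitch(0))"
```

```text
top [ 0.4594 -0.1028  0.113 ] [-0.1206  0.0047  0.113 ]
base [ 0.4587 -0.0469  0.05  ] [-0.065  -0.0007  0.05  ]
red [0.4889 0.0142 0.071 ] [-0.0075 -0.0373  0.071 ]
grn [0.4157 0.0063 0.071 ] [-0.0074  0.0363  0.071 ]
topA [ 0.4809 -0.0991  0.113 ] [-0.1192 -0.0171  0.113 ]
topB [ 0.4404 -0.1032  0.113 ] [-0.1189  0.0236  0.113 ]
shift [ 30.9 -73.   82.3] turn [35.4 -0.5 -0.4]
```

Call:
move_arm(commands="0 0 0 9 0 0 0; 10 0 0 18 0 0 0; 20 -20 10 27 0 0 0; 30 -40 20 35 0 0 0; 30 -45 30 35 0 0 0")

```text
t: 19.88
tcp_pos: [0.4643, -0.1436, 0.1972]
tool_rot: [0.952, 0.049, -0.017, -0.301]
force: [-0.8, -1.0, -0.3]
finger_gap: 0.5
gripper_force: 0.0
```

```bash
python3 -c "
from h import *
t=telemetry.sense();print(t['tcp_pos'],t['finger_gap'],t['q'].round(2))
go(tray((-.1417,0.001,.149)),pitch(0));go(tray((-.0901,0.001,.0724)),pitch(0))"
```

```text
[ 0.46426905 -0.14363992  0.1972357 ] 0.5004837450543139 [-0.77  0.58  1.64  0.38  1.43  0.55]
shift [ 3.2 11.3 51. ] turn [-0.1 -0.1 -0.3]
shift [  3.2  13.1 143.3] turn [-0.1 -0.1 -0.3]
```

Call:
move_arm(commands="3 12 20 0 0 0 0; 3 12 45 0 0 0 0; 3 12 50 0 0 0 0; 3 12 70 0 0 0 0; 3 12 90 0 0 0 0")

```text
t: 20.5
tcp_pos: [0.4637, -0.1022, 0.1188]
tool_rot: [0.953, 0.05, -0.015, -0.299]
force: [0.1, -0.8, 0.1]
finger_gap: 0.499
gripper_force: 0.0
```

```bash
python3 -c "
from h import *
t=telemetry.sense();print(t['tcp_pos'],t['force'])
go(tray((-.0901,0.001,.0724)),pitch(0))
shot('scene','s6');crop('s6',190,140,290,220,6,'s6c')"
```

```text
[ 0.46369908 -0.10216794  0.11875351] [ 0.12946031 -0.79367953  0.09059903]
shift [-0.9  1.6 55.4] turn [ 0.1 -0.2 -0.1]
```

View pics/s6c.png

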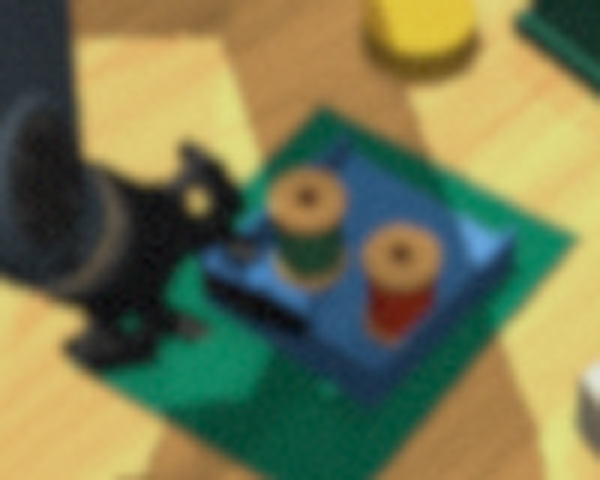

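The two fingers (upper at ~(240,245), lower at ~(190,325)) straddle the black slab; go in and pinch.

Call:
move_arm(commands="0 1 15 0 0 0 0; 0 1 30 0 0 0 0; 0 1 45 0 0 0 0; 0 1 53 0 0 0 0; 0 1 55 0 0 0 0")

```text
t: 21.18
tcp_pos: [0.46, -0.0711, 0.072]
tool_rot: [0.952, 0.049, -0.016, -0.301]
force: [0.0, 0.6, -0.1]
finger_gap: 0.502
gripper_force: 0.0
```

Call:
move_arm(commands="0 0 0 0 0 0 -0.3; 0 0 0 0 0 0 -0.6; 0 0 0 0 0 0 -1; 0 0 0 0 0 0 -1; 0 0 0 0 0 0 -1", grip_force=90)

```text
t: 21.8
tcp_pos: [0.4604, -0.0718, 0.0728]
tool_rot: [0.952, 0.049, -0.015, -0.3]
force: [-0.2, -0.7, 4.2]
finger_gap: 0.153
gripper_force: 87.7
```

```bash
python3 -c "
from h import *
t=telemetry.sense();print(t['tcp_pos'],t['finger_gap'],t['force'],t['ft_torque'],t['gripper_force'])
p=t['tcp_pos'];print(TR[1].inv().apply(p-TR[0]))
go(p+[0,0,.1],pitch(0))
go(p+[0,0,.1],pitch(-.06))"
```

```text
[ 0.46036797 -0.07178043  0.07282903] 0.15347231176115603 [-0.22934734 -0.69932135  4.20349816] [-0.00179941 -0.23882814  0.10201273] 87.74015307426453
[-0.08986937  0.00033985  0.07282903]
shift [  0.1 -57.3 -81.9] turn [-0.  -0.2 -0.2]
shift [  0.1 -57.3 -81.9] turn [ 3.4 -0.2 -0.2]
```

Call:
move_arm(commands="0 -2 -3 0 0 0 -1; 0 -6 -9 1 0 0 -1; 0 -13 -18 2 0 0 -1; 0 -22 -31 3 0 0 -1; 0 -31 -45 3 0 0 -1")

```text
t: 22.42
tcp_pos: [0.4603, -0.0724, 0.1278]
tool_rot: [0.944, 0.049, -0.017, -0.325]
force: [0.5, 0.2, -2.5]
finger_gap: 0.152
gripper_force: 87.7
```

Call:
move_arm(commands="0 -9 -14 0 0 0 -1; 0 -18 -28 0 0 0 -1; 0 -27 -42 0 0 0 -1; 0 -33 -52 0 0 0 -1; 0 -34 -55 0 0 0 -1")

```text
t: 23.05
tcp_pos: [0.4612, -0.0794, 0.1922]
tool_rot: [0.944, 0.049, -0.016, -0.325]
force: [0.1, -0.1, -3.6]
finger_gap: 0.152
gripper_force: 87.6
```

```bash
python3 -c "
from h import *
t=telemetry.sense();print(t['tcp_pos'],t['finger_gap'],t['force'],t['q'].round(2))
shot('scene','s7');crop('s7',190,110,310,200,6,'s7c')"
```

```text
[ 0.46121247 -0.07935973  0.19216796] 0.1518457405908926 [ 0.12263664 -0.10057969 -3.61657976] [-0.7   0.57  1.72  0.45  1.38  0.56]
```

View pics/s7c.png

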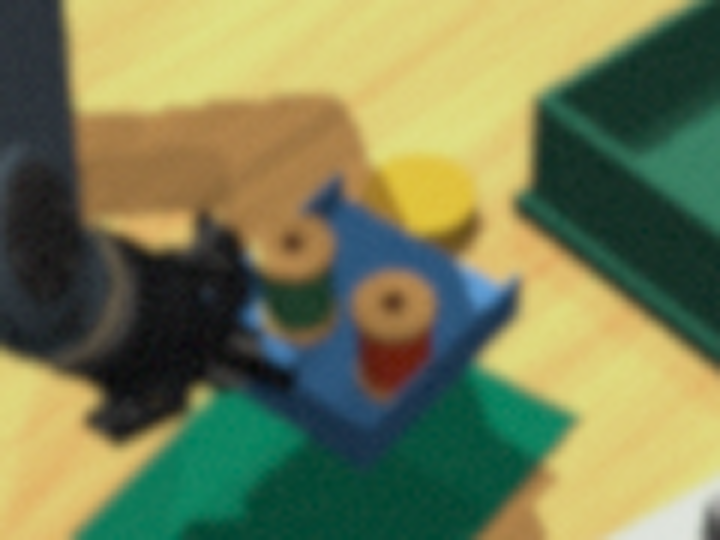

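Both spools stand in the lifted tray (green (295,285), red (395,330)). Carry it to the hopper.

```bash
cat >> h.py <<'E'
H0=np.array([.489,.329,0]); HR=R.from_euler('z',-2.4,degrees=True)
def tip(yl,zl,th,yaw=87.6):
    L=H0+HR.apply([0,yl,zl]); b=R.from_euler('z',yaw,degrees=True)*R.from_euler('y',th)
    p=L+b.apply([-.165,0,.0514]); print('th',th,'TCP',p.round(3),end=' '); go(p,pitch(th,yaw))
E
python3 -c "
from h import *
tip(-.05,.19,-.06)
"
```

```text
th -0.06 TCP [0.48  0.111 0.231] shift [  38.4 -172.4   84.4] turn [0.4 5.1 6.6]
```

Call:
move_arm(commands="2 -12 0 0 0 0 -1; 6 -28 4 0 1 1 -1; 10 -46 10 0 2 2 -1; 15 -66 18 0 3 3 -1; 19 -86 28 0 3 4 -1")

```text
t: 23.72
tcp_pos: [0.4706, 0.0095, 0.2228]
tool_rot: [0.945, 0.007, -0.004, -0.326]
force: [0.2, -0.2, -2.0]
finger_gap: 0.155
gripper_force: 87.9
```

```bash
python3 -c "
from h import *
tip(-.05,.19,-.06)
"
```

```text
th -0.06 TCP [0.48  0.111 0.231] shift [ 10.8 -85.5  55.9] turn [0.4 2.1 2.5]
```

Call:
move_arm(commands="2 -20 12 0 0 0 -1; 5 -40 25 0 1 1 -1; 8 -58 38 0 1 2 -1; 10 -74 48 0 2 2 -1; 11 -83 54 0 2 2 -1")

```text
t: 24.35
tcp_pos: [0.4795, 0.108, 0.2311]
tool_rot: [0.945, -0.014, 0.007, -0.326]
force: [0.3, -0.2, -2.6]
finger_gap: 0.149
gripper_force: 87.9
```

```bash
python3 -c "
from h import *
shot('top','t8');shot('scene','s8');crop('s8',220,70,390,200,4,'s8c')
for a in((-.05,.18,.2),(-.045,.17,.4),(-.04,.16,.6),(-.04,.15,.85),(-.035,.15,1.1),(-.035,.16,1.3)): tip(*a)
"
```

```text
th 0.2 TCP [0.481 0.128 0.263] shift [  0.2 -35.7 -12.9] turn [-14.5   0.1   0.7]
th 0.4 TCP [0.482 0.152 0.282] shift [  0.6 -66.4 -12.3] turn [-26.    0.1   0.7]
th 0.6 TCP [0.483 0.182 0.296] shift [  0.9 -98.5  -5. ] turn [-37.4  -0.    0.7]
th 0.85 TCP [0.484 0.219 0.308] shift [   1.4 -135.1    8. ] turn [-51.8  -0.1   0.7]
th 1.1 TCP [0.486 0.265 0.32 ] shift [   2.  -179.2   26.7] turn [-66.1  -0.2   0.7]
th 1.3 TCP [0.488 0.299 0.333] shift [   2.4 -213.9   38.1] turn [-77.5  -0.3   0.7]
```

View pics/s8c.png

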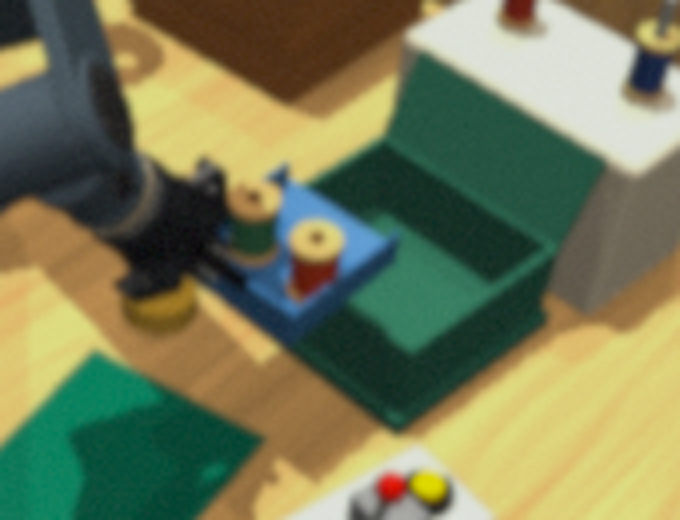

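Lip is above the hopper opening, both spools still standing. Tip.

Call:
move_arm(commands="0 -20 -9 -8 0 0 -1; 0 -40 -13 -16 0 0 -1; 0 -61 -12 -24 0 0 -1; 0 -80 -9 -31 0 0 -1; 1 -98 -5 -37.5 0 0 -1")

```text
t: 25.08
tcp_pos: [0.4832, 0.1806, 0.2958]
tool_rot: [1.0, -0.017, 0.002, -0.003]
force: [-0.8, -0.4, -2.8]
finger_gap: 0.155
gripper_force: 88.5
```

```bash
python3 -c "
from h import *
t=telemetry.sense();print(t['q'].round(2),t['force'])
for a in((-.04,.16,.75),(-.04,.16,.9),(-.035,.16,1.1),(-.035,.17,1.25)): tip(*a)
"
```

```text
[0.14 0.3  1.62 0.01 1.21 1.74] [-0.79792328 -0.35051897 -2.84185996]
th 0.75 TCP [0.484 0.203 0.31 ] shift [ -0.2 -22.9 -14.2] turn [-8.3 -0.3  0.4]
th 0.9 TCP [0.485 0.227 0.321] shift [  0.  -46.3 -25.2] turn [-16.9  -0.3   0.4]
th 1.1 TCP [0.486 0.265 0.33 ] shift [  0.3 -84.6 -34.1] turn [-28.4  -0.3   0.4]
th 1.25 TCP [0.487 0.291 0.343] shift [   0.6 -110.5  -46.4] turn [-37.   -0.4   0.4]
```

Call:
move_arm(commands="0 -23 -14 -8 0 0 -1; 0 -46 -25 -17 0 0 -1; 0 -70 -31 -24 0 0 -1; 0 -92 -38 -31 0 0 -1; 0 -110 -46 -37 0 0 -1")

```text
t: 25.7
tcp_pos: [0.4866, 0.2912, 0.3416]
tool_rot: [0.949, -0.016, -0.004, 0.314]
force: [0.8, -0.4, -1.8]
finger_gap: 0.155
gripper_force: 90.2
```

Call:
move_arm(commands="0 0 0 0 0 0 -1; 0 0 0 0 0 0 -1; 0 0 0 0 0 0 -1; 0 0 0 0 0 0 -1; 0 0 0 0 0 0 -1")

```text
t: 26.32
tcp_pos: [0.4871, 0.2893, 0.3424]
tool_rot: [0.95, -0.017, -0.003, 0.313]
force: [0.1, -0.6, -2.0]
finger_gap: 0.15
gripper_force: 90.3
```

```bash
python3 -c "
from h import *
t=telemetry.sense();print(t['q'].round(2),t['force'])
shot('top','t9');shot('scene','s9');crop('s9',260,70,370,190,5,'a');crop('t9',70,160,190,280,5,'b')
a=cv2.imread('pics/a.png');b=cv2.imread('pics/b.png');o=np.hstack([a,b]);cv2.imwrite('pics/c9.png',cv2.resize(o,None,fx=.69,fy=.69));print(o.shape)
"
```

```text
[ 0.59  0.55  1.23 -0.51  1.74  2.21] [ 0.11434339 -0.62456067 -2.01291862]
(600, 1150, 3)
```

View pics/c9.png

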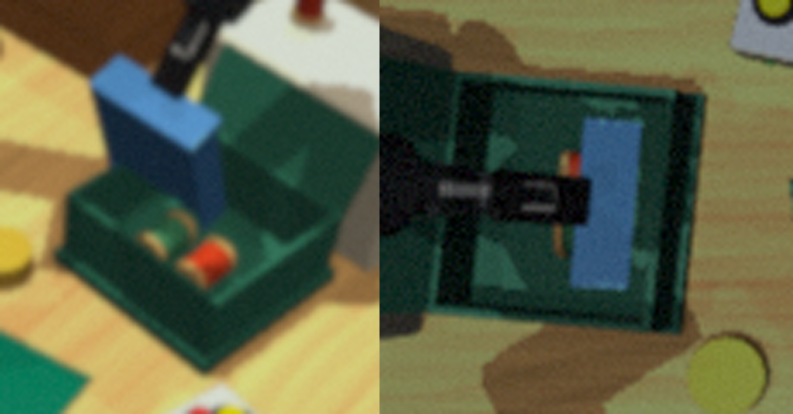

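Both spools lie inside the hopper (green (168,235), red (208,262) in the left half). Lift, level, and return.

```bash
python3 -c "
from h import *
p=telemetry.sense()['tcp_pos'];go(p+[0,0,.05]);go(p+[0,-.06,.05],pitch(.8,88));go(p+[0,-.12,.03],pitch(.5,88));go(p+[0,-.2,.0],pitch(.1,90))"
```

```text
shift [  0.2  29.7 -40.2] turn [0. 0. 0.]
shift [ 2.2 77.9 -4.5] turn [25.6 -0.3 -0. ]
shift [  4.1 114.3  47.2] turn [42.8 -0.3  0. ]
shift [  6.6 160.7 118.9] turn [65.7 -0.1 -2. ]
```

Call:
move_arm(commands="0 15 -20 0 0 0 -1; 0 30 -40 0 0 0 -1; 1 46 -29 8 0 0 -1; 1 62 -17 17 0 0 -1; 2 78 -5 25 0 0 -1")

```text
t: 27.05
tcp_pos: [0.4866, 0.2296, 0.3932]
tool_rot: [0.995, -0.016, 0.001, 0.098]
force: [-0.3, -1.3, -2.1]
finger_gap: 0.152
gripper_force: 90.2
```

```bash
python3 -c "
from h import *
t=telemetry.sense();p=t['tcp_pos'];print(p,t['force']);go(p+[0,-.06,-.02],pitch(.45,88));go(p+[0,-.13,-.05],pitch(.1,90))"
```

```text
[0.48664731 0.22963103 0.39322317] [-0.31778657 -1.34690248 -2.13402248]
shift [ 1.8 54.9 31.4] turn [20.4 -0.3  0.2]
shift [  3.9 117.6  74.5] turn [40.5 -0.6 -1.8]
```

Call:
move_arm(commands="1 22 12 8 0 0 -1; 1 45 25 16 0 0 -1; 2 68 39 24 0 0 -1; 3 92 55 32 0 0 -1; 4 117 74 40 0 0 -1")

```text
t: 27.68
tcp_pos: [0.4866, 0.0993, 0.3438]
tool_rot: [0.969, -0.015, 0.007, -0.247]
force: [0.5, -0.8, -2.3]
finger_gap: 0.151
gripper_force: 90.2
```

```bash
python3 -c "
from h import *
t=telemetry.sense();p=t['tcp_pos'];print(p,t['force']);go((.461,-.0718,.18),pitch(0))"
```

```text
[0.486643   0.09928529 0.34384787] [ 0.50583403 -0.79286261 -2.28230584]
shift [-21.4 229.2  61.5] turn [ 6.4 -4.6 -6.6]
```

Call:
move_arm(commands="-4 40 2 2 -1 -2 -1; -8 86 12 4 -2 -4 -1; -13 132 28 6 -3 -6 -1; -18 180 45 6.4 -4.6 -6.6 -1; -21 226 60 6.4 -4.6 -6.6 -1")

```text
t: 28.3
tcp_pos: [0.461, -0.0707, 0.1812]
tool_rot: [0.953, 0.051, -0.018, -0.298]
force: [0.2, -0.1, -2.4]
finger_gap: 0.15
gripper_force: 90.2
```

```bash
python3 -c "
from h import *
t=telemetry.sense();p=t['tcp_pos'];print(p,t['force']);go((.461,-.0718,.085),pitch(0));go((.461,-.0718,.0735),pitch(0))"
```

```text
[ 0.46102918 -0.07069964  0.18124805] [ 0.22295486 -0.0613833  -2.43449648]
shift [ 0.2 55.8 78.4] turn [ 0.2  0.2 -0.1]
shift [ 0.2 62.3 87.9] turn [ 0.2  0.2 -0.1]
```

Call:
move_arm(commands="0 15 20 0 0 0 -1; 0 30 42 0 0 0 -1; 0 45 62 0 0 0 -1; 0 54 75 0 0 0 -1; 0 56 79 0 0 0 -1")

```text
t: 28.92
tcp_pos: [0.4607, -0.0694, 0.0852]
tool_rot: [0.953, 0.051, -0.018, -0.299]
force: [-0.1, -0.4, -1.4]
finger_gap: 0.149
gripper_force: 90.2
```

Call:
move_arm(commands="0 1 2 0 0 0 -1; 0 3 4 0 0 0 -1; 0 4 6 0 0 0 -1; 0 5 8 0 0 0 -1; 0 5 8 0 0 0 -1")

```text
t: 29.55
tcp_pos: [0.4606, -0.0687, 0.0764]
tool_rot: [0.953, 0.051, -0.018, -0.299]
force: [0.1, 0.3, -1.6]
finger_gap: 0.157
gripper_force: 90.2
```

```bash
python3 -c "
from h import *
t=telemetry.sense();p=t['tcp_pos'];print(p,t['force'],t['ft_torque']);go((.461,-.0718,.0735),pitch(0))"
```

```text
[ 0.46056937 -0.06874576  0.07636734] [ 0.06464283  0.32295555 -1.59005056] [-0.59171112 -0.05534224  0.03578842]
shift [0.1 4.2 0.6] turn [ 0.   0.1 -0.2]
```

Call:
move_arm(commands="0 0.6 0.8 0 0 0 -1; 0 1.1 1.6 0 0 0 -1; 0 1.7 2.5 0 0 0 -1; 0 2.3 3.3 0 0 0 -1; 0 2.3 3.3 0 0 0 -1")

```text
t: 30.18
tcp_pos: [0.4605, -0.0688, 0.0731]
tool_rot: [0.952, 0.051, -0.018, -0.3]
force: [-2.5, -2.8, 4.5]
finger_gap: 0.15
gripper_force: 91.5
```

Contact with the mat; open and back out along the slab.

Call:
move_arm(commands="0 0 0 0 0 0 -0.6; 0 0 0 0 0 0 -0.2; 0 0 0 0 0 0 0; 0 0 0 0 0 0 0; 0 0 -10 0 0 0 0")

```text
t: 30.8
tcp_pos: [0.4607, -0.0741, 0.0805]
tool_rot: [0.952, 0.051, -0.019, -0.3]
force: [-0.3, 0.6, -0.1]
finger_gap: 0.5
gripper_force: 0.0
```

Call:
move_arm(commands="0 0 -30 0 0 0 0; 0 0 -60 0 0 0 0; 0 0 -100 0 0 0 0; 0 0 -150 0 0 0 0; 0 0 -180 0 0 0 0")

```text
t: 31.42
tcp_pos: [0.4734, -0.1789, 0.2306]
tool_rot: [0.953, 0.051, -0.016, -0.298]
force: [-1.0, -0.4, 0.1]
finger_gap: 0.503
gripper_force: 0.0
```

```bash
python3 -c "
from h import *
t=telemetry.sense();print(t['tcp_pos'],t['force'],t['t'])
shot('top','t10');shot('scene','s10');crop('t10',70,130,290,285,3.4,'b')
im=cv2.imread('pics/s10.png').astype(int);m=(im[:,:,2]>130)&(im[:,:,1]<60)&(im[:,:,0]<60)
n,l,st,c=cv2.connectedComponentsWithStats(m.astype(np.uint8));print([(st[i][4],c[i].round(1)) for i in range(1,n) if st[i][4]>8])
"
```

```text
[ 0.47341858 -0.17893973  0.23057443] [-1.02174099 -0.43437187  0.10416956] 31.425
[(np.int32(11), array([323. , 147.5])), (np.int32(26), array([317.6, 191.8]))]
```

View pics/b.png

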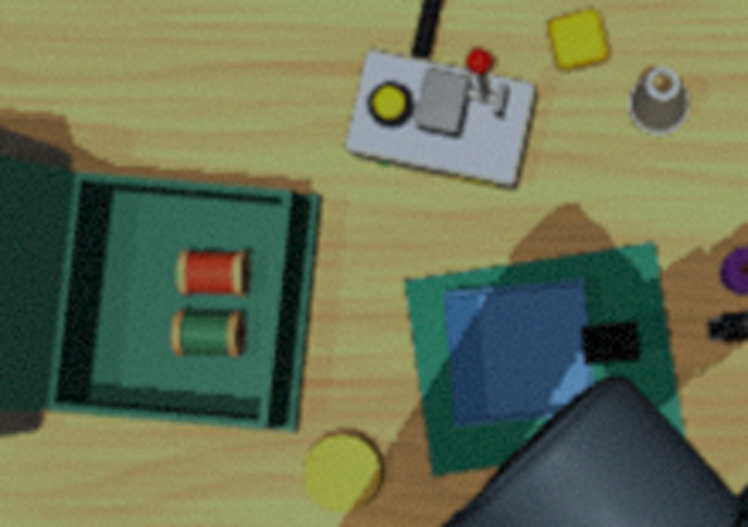

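Both spools lie in the hopper at (213,272) and (208,333). The tray is empty and upright on its mat, the lever is up at (480,62), and the arm is clear.

```bash
python3 -c "
from station import ticket
print(ticket.sign_off())"
```

```text
the job is handed in; nothing more can be done
None
```

I've handed the job in, though the sign-off gave no verdict: the last pictures show the lever up after its trip test, both wooden spools (red and green) lying in the hopper, and the empty tray upright on its mat.

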